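# Make up two lathe job trays

### The arm

A 6-joint arm with a two-finger parallel gripper is mounted at the origin on the work surface. World frame = base frame: x ahead of the robot, y to its left, z up, the work surface at z = 0. Lengths are in m, angles in rad, forces in N, time in s.
With the tool pointing down it reaches from about 0.3 to 0.775 m from the base axis. Payload 14.6 kg.
Tool frame: the origin (TCP) lies between the finger pads; the fingertips stand ctrl.tip_extent ahead of it and the grasp point (between the pads) lies 3 mm ahead of it (ctrl.tip_extent is the distance from the TCP to the fingertips, in m); z points along the fingers, y is the line along which they close (so a half turn about z gives the same grasp; the last joint's range is limited). The gripper opens to 94 mm and grips with 3 to 60 N. Pads are 16 mm wide; open, the fingers measure 119 mm over their backs; the gripper's body (75 mm by 177 mm) begins 78 mm behind the grasp point.
Start: joints at [1.205, 0.3, 1.521, -0, 1.321, -0.067], TCP at [0.162, 0.526, 0.227] pointing down, gripper open.
Joint ranges: [-3.03, 3.03], [-0.79, 2.21], [0.23, 2.52], [-1.04, 4.18], [0, 3.07], [-2.55, 2.55]. Speed limits (rad/s): [2.22, 2.22, 2.57, 3.14, 3.14, 3.14].

### API

Orientations are given as [roll, pitch, yaw] about the fixed x, y, z axes, in that order (R = Rz(yaw) Ry(pitch) Rx(roll)).
In Python, from station import ctrl, readout, camera gives the robot as it stands (ctrl), with the cameras as plain functions and the readings (readout).
- The arm moves only by the shell command python3 shift.py [OPENING] [FORCE], which reads ROWS from standard input. ROWS is a JSON list of rows, 1 to 10 of them, each an object with the fields sx, sy, sz (the shift in shares of the most that a row can go, 1 being 50 mm), drx, dry, drz (a rotation vector in normalised numbers (1 is 180 degrees)); a field left out counts as zero; each row shifts and turns the commanded pose from where the row before left it, along the tool's axes as they then stand; what a row does not reach is not made up. A row lasts 1/10 s, in which the tool goes at most 0.05 m and 0.15 rad, less where a joint would pass 70% of its speed; a pose out of reach is approached as far as the arm can. OPENING is the finger opening in m, set as the command begins (- or left out keeps the last). The fingers move at their own pace and stop on an object; FORCE is the grip in N (left out, the last holds). Time passes only in rows, so rows that do not move let the fingers close. It prints the time, the measured TCP pose, the force, the opening and the grip force at its end. Shift and turn numbers lie between -1 and 1, and a call with a number outside is refused. Input that does not fit is refused with a message, and nothing moves.
- readout.get_obs(): the state, without advancing time (a new reading comes with each control period).
- camera(name): name is "side" or "top"; returns a dict with "pixels" (480x640x3 uint8, blue, green, red), "fx", "fy", "cx", "cy" (pixels), "extrinsics" (4x4, takes a point from camera to world coordinates). Camera axes: x right, y up, looking along -z (the intrinsics and any distortion apply to the point x, -y, -z); pixel columns grow to the right and rows downward; lengths in m; the calibration is good to about 2 mm. A picture is of the moment at which its call begins. There is no depth.
- ctrl.hand_in(): hands the job in; it is judged then, once.
The state is a dict: "time_s": time; "qpos": joint angles; "joint_vel": joint speeds; "tau": joint torques, N m; "ee_pos": TCP position; "eef_rot": TCP orientation; "force": force on the tool from outside, world axes, zero at the start; "moment": the same for the moment, N m; "grip_width": finger opening in m; "grip_force": force on a finger pad.
Only numpy, scipy, OpenCV 4.12 (cv2) and the standard library are available. Lean on these libraries where they do the work, as an engineer would, in place of code of your own. Each camera call takes 0.05 s, during which the arm holds its last target. There are 200 camera calls.

### The job

Make up the two job trays from the parts standing on the bench, one part standing upright on the floor of each bay. In the three-bay tray, counting from the end with the brass pull: the tall wooden ring, the tool post, then the lathe centre; in the two-bay tray, counting again from its brass pull: the drill chuck, then the low wooden ring. Leave the pot of files standing where it is.

Things in the scene. Friction and masses are not known exactly. Their poses are not given: they have to be found in the camera images.
- long_tray: Three-bay wooden job tray, pale floor, dark walls, fixed to the bench at any yaw. Origin: centre of underside. 78 mm (x) by 226 mm (y); walls 14 mm high, 4 mm thick; floor 6 mm thick. Bays 70 x 70 mm inside, centres at x = 0, y = +74, 0, -74 mm. A brass pull (knob 16 mm across, 21 mm high, on an 18 mm lug) is at the +y end, so the first bay is at y = +74 mm.
- short_tray: Two-bay wooden job tray, pale floor, dark walls, fixed to the bench at any yaw. Origin: centre of underside. 78 mm (x) by 152 mm (y); walls 14 mm high, 4 mm thick; floor 6 mm thick. Bays 70 x 70 mm inside, centres at x = 0, y = +37, -37 mm. A brass pull (knob 16 mm across, 21 mm high, on an 18 mm lug) is at the +y end, so the first bay is at y = +37 mm.
- tall_ring: Tall pale wooden ring blank, 40 mm across, 55 mm high, with a 16 mm bore through it, about 60 g. Origin at the centre of its underside, z up; it stands upright on the bench at the start, at any yaw.
- low_ring: Low, wider pale wooden ring blank, 52 mm across, 30 mm high, with a 24 mm bore through it, about 60 g. Origin at the centre of its underside, z up; it stands upright on the bench at the start, at any yaw.
- drill_chuck: Steel drill chuck: round body 44 mm across and 40 mm high, then tapering to a blunt nose 24 mm across with three jaws and a small dark hole, 58 mm high in all (dark band near the foot 45 mm across), about 350 g. Origin at the centre of its underside, z up; it stands upright on the bench at the start, at any yaw.
- centre: Steel lathe centre: round body 40 mm across and 38 mm high, then a sharp cone whose tip is 64 mm up, about 300 g. Origin at the centre of its underside, z up; it stands upright on the bench at the start, at any yaw.
- tool_post: Square dark steel tool post, 44 x 44 mm, 42 mm high, with four bright bolt heads and a bright central stud (14 mm across) up to 52 mm on top; a recess runs round it 12 to 20 mm up. About 400 g. Origin at the centre of its underside, z up; sides along its x and y axes; it stands upright on the bench at the start, its yaw within 0.6 rad of the world axes.
- pot: White ceramic pot of short files, 60 mm across the rim, 55 mm high, the files up to 80 mm; loose, about 250 g, standing among the parts; not to be moved. Origin at the centre of its underside.

How it is judged:
By the outcome, as a careful person would: the job done as asked, in the order asked, and still so for the second after the job is handed in, with the robot touching nothing.
It also fails if it takes over 112 s, if anything falls off the work surface, if the arm or the gripper's body presses on something with over 40 N, if the wrist force passes 120 N, or if a joint passes its speed limit or range.

## Working session

There is one attempt and no reset: what is moved stays moved. The work goes in short steps, Python scripts to look and compute and a shell command to move; the robot and the scene stay as the last step left them, time stands still between calls to the robot, and variables do not carry over. Pictures are saved under pics/ and viewed, at most 14 in all, crops included, and the job is handed in when it is done.

```bash
ls; mkdir -p pics; cat > look.py <<'E'
import sys,cv2,pickle
from station import ctrl, readout, camera
for n in sys.argv[2:]:
    c=camera(n); pickle.dump({k:c[k] for k in c},open(f'{n}.pkl','wb'))
    cv2.imwrite(f'pics/{sys.argv[1]}_{n}.png',c['pixels'])
E
python3 look.py a side top; python3 -c "
from station import ctrl, readout, camera;print(ctrl.tip_extent,readout.get_obs())
import pickle
for n in('side','top'):
  c=pickle.load(open(n+'.pkl','rb'));c.pop('pixels');print(c)"
```

```text
pics
shift.py
station.py
0.022 {'time_s': 0.1, 'qpos': array([ 1.20537996e+00,  3.00409902e-01,  1.52153373e+00, -2.02539862e-05,
        1.32068547e+00, -6.65610540e-02]), 'joint_vel': array([-9.87514599e-05,  6.08750620e-04,  1.08423569e-03,  1.07623823e-04,
        8.46865398e-04,  6.55766406e-04]), 'tau': array([ 1.54558649e-03, -5.32643330e+01, -3.53280723e+01,  7.09415227e-02,
        2.35807820e-02, -5.17833610e-05]), 'ee_pos': array([0.16184423, 0.52542267, 0.22693991]), 'eef_rot': array([-3.14055719e+00, -4.93611561e-05,  2.84274234e+00]), 'force': array([ 0.07555545, -0.22236185,  0.49062134]), 'moment': array([ 0.00639611,  0.01970875, -0.01541367]), 'grip_force': 0.0, 'grip_width': 0.09422057516516172}
{'fx': 532.8193454197273, 'fy': 532.8193454197273, 'cx': 315.0730708979161, 'cy': 235.44284132413244, 'extrinsics': array([[ 0.92258586,  0.23534116, -0.30569572,  0.33432155],
       [-0.38556491,  0.58963892, -0.70969404, -0.58371619],
       [ 0.01322987,  0.77261923,  0.63473183,  0.57278773],
       [ 0.        ,  0.        ,  0.        ,  1.        ]])}
{'fx': 477.17358469696853, 'fy': 477.17358469696853, 'cx': 324.51690551156, 'cy': 247.28009185924654, 'extrinsics': array([[-0.01952464,  0.99312461, -0.11542225,  0.48996675],
       [-0.99976633, -0.02046446, -0.00696297, -0.01823373],
       [-0.00927715,  0.11525933,  0.99329211,  0.85803635],
       [ 0.        ,  0.        ,  0.        ,  1.        ]])}
```

View pics/a_top.png

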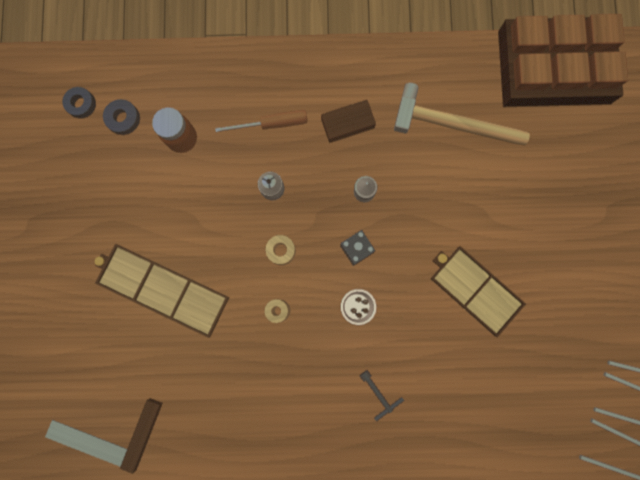

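View pics/a_side.png

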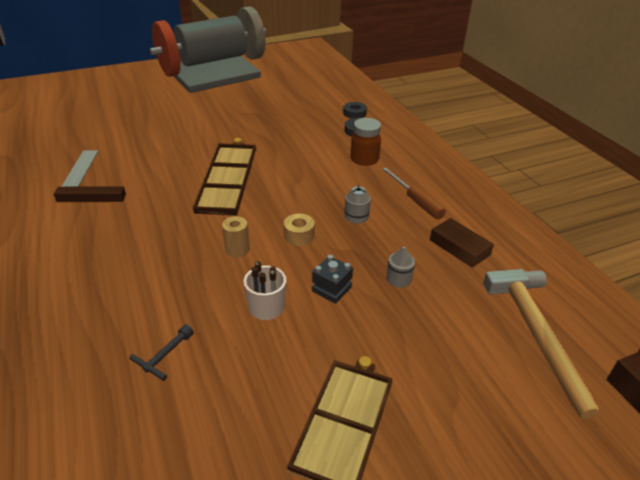

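The top view shows the chuck at (270,185), centre (366,187), low ring (280,250), tool post (357,247), tall ring (276,311) and pot (358,307). The long tray is on the left with its pull at (100,261), and the short tray is on the right with its pull at (442,258). The side view agrees, and the arm is not in either picture.

```bash
cat > geo.py <<'E'
import numpy as np,cv2,pickle
def load(n): return pickle.load(open(f'{n}.pkl','rb'))
def ray(c,uv,z):
    d=np.array([(uv[0]-c['cx'])/c['fx'],-(uv[1]-c['cy'])/c['fy'],-1.]); E=c['extrinsics']
    d=E[:3,:3]@d; o=E[:3,3]; return o+d*(z-o[2])/d[2]
def proj(c,p):
    E=c['extrinsics']; q=E[:3,:3].T@(np.asarray(p)-E[:3,3])
    return np.array([c['cx']+c['fx']*q[0]/-q[2], c['cy']+c['fy']*q[1]/q[2]])
E
cat > seg.py <<'E'
from geo import *
c=load('top'); im=c['pixels']; h=cv2.cvtColor(im,cv2.COLOR_BGR2HSV)
pale=((h[...,0]>15)&(h[...,0]<32)&(h[...,2]>135)&(h[...,1]<165)).astype('uint8')
grey=((h[...,1]<75)).astype('uint8')
out=cv2.resize(im[160:350,80:540],None,fx=1.7,fy=1.7,interpolation=cv2.INTER_CUBIC)
for nm,m in(('pale',pale),('grey',grey)):
    n,l,s,ce=cv2.connectedComponentsWithStats(m)
    for i in range(1,n):
        if s[i,4]<150 or not(160<ce[i,1]<350 and 80<ce[i,0]<540):continue
        k,_=cv2.findContours((l==i).astype('uint8'),cv2.RETR_EXTERNAL,cv2.CHAIN_APPROX_NONE)
        r=cv2.minAreaRect(k[0]); (u,v),rad=cv2.minEnclosingCircle(k[0])
        a=ray(c,r[0],.01); print(nm,s[i],np.round(r[0],1),np.round(r[1],1),round(r[2],1),'circ',round(u,1),round(v,1),round(rad,1),np.round(a,3))
        cv2.polylines(out,[((cv2.boxPoints(r)-[80,160]+.5)*1.7).astype(int)],True,(0,0,255) if nm=='pale' else (255,255,0),1)
cv2.imwrite('pics/seg.png',out)
E
python3 seg.py
```

```text
pale [265 234  30  30 567] [279.5 248.5] [29. 29.] 90.0 circ 279.6 248.9 15.1 [0.588 0.068 0.01 ]
pale [ 101  249   49   49 1396] [124.8 272.4] [35.8 39.4] 26.6 circ 125.0 272.5 25.8 [0.551 0.345 0.01 ]
pale [ 435  251   53   53 1453] [461.4 276.6] [39.3 37.3] 41.6 circ 461.1 277.0 26.1 [ 0.531 -0.254  0.01 ]
pale [ 137  266   50   50 1437] [161.6 289.8] [36.7 39.4] 26.6 circ 161.6 289.8 26.3 [0.518 0.279 0.01 ]
pale [ 467  279   54   53 1475] [493.4 304.9] [39.3 37.7] 41.2 circ 493.5 305.0 26.5 [ 0.48  -0.307  0.01 ]
pale [ 174  283   50   50 1475] [198.7 307.6] [37.6 39.8] 26.6 circ 198.5 307.5 26.3 [0.486 0.212 0.01 ]
pale [340 289  37  36 742] [358.  306.5] [35. 36.] 90.0 circ 358.0 306.5 18.2 [ 0.482 -0.069  0.01 ]
pale [264 299  24  25 389] [275.5 311. ] [24. 23.] 90.0 circ 275.0 310.7 12.4 [0.477 0.076 0.01 ]
grey [258 172  26  27 544] [270.5 185.5] [27.3 23.7] 63.4 circ 270.7 185.3 13.8 [0.704 0.084 0.01 ]
grey [354 176  23  26 465] [364.6 188.3] [21.9 25. ] 26.6 circ 365.0 188.5 12.7 [ 0.695 -0.087  0.01 ]
grey [341 230  34  35 649] [357.2 247.1] [25.1 26. ] 57.1 circ 357.0 247.0 17.5 [ 0.588 -0.071  0.01 ]
grey [341 289  35  36 945] [358.  306.5] [35. 34.] 90.0 circ 357.9 306.5 18.0 [ 0.482 -0.069  0.01 ]
```

View pics/seg.png

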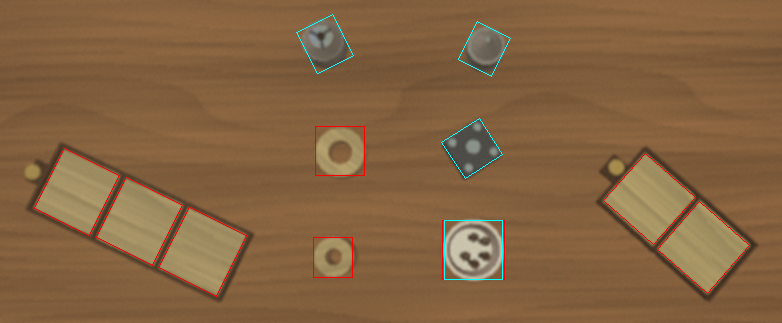

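The masks look right: bay spacings come to 73.8 and 73.5 mm against 74, and both pulls are at the upper-left ends. Next I work out the targets and check them against the side view.

```bash
cat > tgt.py <<'E'
from geo import *
c=load('top'); s=load('side')
P={'tall':((275.5,311),.05,.055),'low':((279.5,248.7),.027,.03),'chuck':((270.5,185.4),.028,.058),'centre':((364.8,188.4),.026,.064),'post':((357.1,247.1),.042,.052),'pot':((358,306.5),.055,.055)}
T={k:ray(c,np.add(uv,.0),z)[:2] for k,(uv,z,_) in P.items()}
L=np.array([ray(c,p,.008)[:2] for p in((124.8,272.4),(161.6,289.8),(198.7,307.6))]); S=np.array([ray(c,p,.008)[:2] for p in((461.4,276.6),(493.4,304.9))])
im=s['pixels'].copy()
for k in T:
    a=proj(s,[*T[k],0]);b=proj(s,[*T[k],P[k][2]]); cv2.line(im,tuple(a.astype(int)),tuple(b.astype(int)),(0,0,255),1); print(k,T[k].round(4))
for nm,B in(('L',L),('S',S)):
    d=B[0]-B[-1]; print(nm,B.round(4).tolist(),'spacing',np.linalg.norm(d)/(len(B)-1),'ydir',np.arctan2(d[1],d[0]))
    for p in B: cv2.circle(im,tuple(proj(s,[*p,.006]).astype(int)),2,(0,0,255),-1)
t=np.radians(57.1); a=ray(c,(357,247),.042);b=ray(c,(357+20*np.cos(t),247+20*np.sin(t)),.042);print('post edge dir',np.arctan2(*(b-a)[1::-1]))
cv2.imwrite('pics/chk.png',cv2.resize(im[120:480,120:480],(800,800))[:, :])
cv2.imwrite('pics/chk.png',cv2.resize(im[120:480,170:450],None,fx=1.66,fy=1.66))
E
python3 tgt.py
```

```text
tall [0.4778 0.0719]
low [0.5857 0.0666]
chuck [0.6993 0.0815]
centre [ 0.6906 -0.0861]
post [ 0.5839 -0.0686]
pot [ 0.4826 -0.0665]
L [[0.5509, 0.3459], [0.5185, 0.2793], [0.4858, 0.2127]] spacing 0.07414125148288689 ydir 1.1163027962732464
S [[0.5313, -0.2543], [0.4804, -0.308]] spacing 0.07398059105473123 ydir 0.8110406807969737
post edge dir -2.5961344137486724
```

View pics/chk.png

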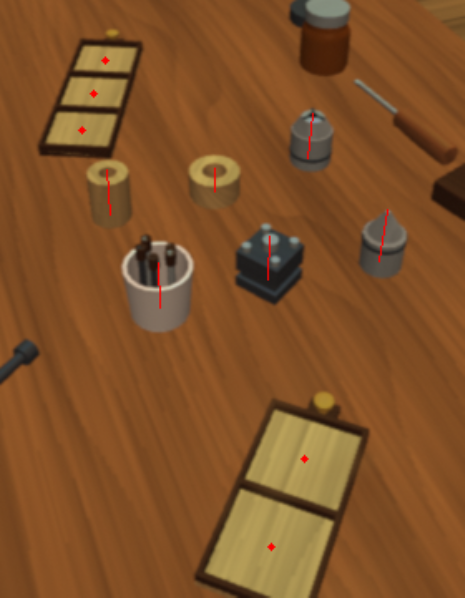

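Units first: shifts go in shares of 50 mm and turns go in shares of 180 degrees. So 0.15 rad / 3.1416 = 0.0477.

```bash
cat > plan.py <<'E'
# plan.py x y z closedir : tool-axis shift from the present pose
import sys,numpy as np
from scipy.spatial.transform import Rotation as Ro
from station import ctrl, readout, camera
x,y,z,a=map(float,sys.argv[1:5]); o=readout.get_obs()
R=Ro.from_euler('xyz',o['eef_rot']).as_matrix()
rz=-((a-np.arctan2(R[1,1],R[0,1])+np.pi/2)%np.pi-np.pi/2)
R2=R@Ro.from_rotvec([0,0,rz]).as_matrix()
d=np.array([x,y,z])-o['ee_pos']
print('t',o['time_s'],'rz',round(rz,3),'shift after turn',(R2.T@d).round(4),'before',(R.T@d).round(4),'tilt',R[:,2].round(3),'q6',o['qpos'][5].round(2))
E
python3 plan.py .4778 .0719 .16 -0.455
echo '[{"drz":0.0477}, {"drz":0.0477}, {"drz":0.0477}, {"drz":0.0477}, {"drz":0.0477}, {"drz":0.0477}, {"drz":0.0477}, {"drz":0.0477}, {"drz":0.0477}]' | python3 shift.py 0.07 20
python3 plan.py .4778 .0719 .16 -0.455
```

```text
t 0.1 rz -1.415 shift after turn [ 0.2685 -0.4831  0.0673] before [-0.4355 -0.3403  0.0673] tilt [-0.    -0.001 -1.   ] q6 -0.07
time_s: 1.0
ee_pos: [0.1619, 0.5255, 0.2271]
eef_rot: [-3.141, 0.001, 1.487]
force: [0.1, 0.1, -0.4]
grip_width: 0.07
grip_force: 0.0
t 1.0 rz 0.371 shift after turn [-0.2686  0.4831  0.0673] before [-0.4254  0.353   0.0673] tilt [-0.    -0.001 -1.   ] q6 1.29
```

Scaled: 0.0403 m is 0.806, -0.0224 m is -0.448, 0.124 rad / 3.1416 = 0.0395.

```bash

echo '[{"drz":0.0395}, {"drz":0.0395}, {"drz":0.0392}, {"sx":-0.448, "sy":0.806, "sz":0.112}, {"sx":-0.448, "sy":0.806, "sz":0.112}, {"sx":-0.448, "sy":0.806, "sz":0.112}, {"sx":-0.448, "sy":0.806, "sz":0.112}, {"sx":-0.448, "sy":0.806, "sz":0.112}, {"sx":-0.448, "sy":0.806, "sz":0.112}, {"sx":-0.448, "sy":0.806, "sz":0.112}]' | python3 shift.py
echo '[{"sx":-0.448, "sy":0.806, "sz":0.112}, {"sx":-0.448, "sy":0.806, "sz":0.112}, {"sx":-0.448, "sy":0.806, "sz":0.112}, {"sx":-0.448, "sy":0.806, "sz":0.112}, {"sx":-0.448, "sy":0.806, "sz":0.112}]' | python3 shift.py
python3 plan.py .4778 .0719 .042 -0.455
```

```text
time_s: 2.0
ee_pos: [0.3486, 0.2602, 0.188]
eef_rot: [3.142, -0.0, 1.122]
force: [-0.1, -0.3, -0.5]
grip_width: 0.0698
grip_force: 0.0
time_s: 2.5
ee_pos: [0.4816, 0.0717, 0.1599]
eef_rot: [-3.141, 0.0, 1.122]
force: [0.1, 1.2, 0.4]
grip_width: 0.0701
grip_force: 0.0
t 2.5 rz 0.006 shift after turn [-0.0015 -0.0035  0.1179] before [-0.0015 -0.0035  0.1179] tilt [-0.  0. -1.] q6 0.52
```

Scaled: 0.03 m is 0.6, 0.028 m is 0.56.

```bash

echo '[{"sx":-0.03, "sy":-0.07, "sz":0.6}, {"sz":0.6}, {"sz":0.6}, {"sz":0.56}, {}]' | python3 shift.py
echo '[{}, {}, {}, {}, {}]' | python3 shift.py 0.03 20
python3 plan.py .5509 .3459 .16 -0.455
```

```text
time_s: 3.0
ee_pos: [0.4751, 0.0735, 0.0393]
eef_rot: [-3.136, 0.003, 1.122]
force: [0.0, 0.9, 1.4]
grip_width: 0.0701
grip_force: 0.0
time_s: 3.5
ee_pos: [0.4776, 0.0738, 0.0431]
eef_rot: [3.14, -0.001, 1.122]
force: [-1.7, 0.2, 6.7]
grip_width: 0.0401
grip_force: 20.0
t 3.5 rz 0.006 shift after turn [ 0.2768 -0.0536 -0.1167] before [ 0.2771 -0.0519 -0.1167] tilt [ 0.002  0.    -1.   ] q6 0.53
```

Scaled: 0.0396 m is 0.792, -0.03 m is -0.6.

```bash

echo '[{"sz":-0.6}, {"sz":-0.6}, {"sz":-0.6}, {"sz":-0.56}, {"sx":0.792, "sy":-0.152}, {"sx":0.792, "sy":-0.152}, {"sx":0.792, "sy":-0.152}, {"sx":0.792, "sy":-0.152}, {"sx":0.792, "sy":-0.152}, {"sx":0.792, "sy":-0.152}]' | python3 shift.py
echo '[{"sx":0.792, "sy":-0.152}, {}, {}]' | python3 shift.py
python3 plan.py .5509 .3459 .049 -0.455
```

```text
time_s: 4.5
ee_pos: [0.5392, 0.3092, 0.1604]
eef_rot: [3.142, 0.0, 1.122]
force: [0.5, -0.3, -1.1]
grip_width: 0.0402
grip_force: 20.0
time_s: 4.8
ee_pos: [0.5491, 0.3469, 0.1597]
eef_rot: [-3.141, 0.001, 1.123]
force: [0.8, -0.7, -1.1]
grip_width: 0.0404
grip_force: 20.0
t 4.8 rz 0.007 shift after turn [0.     0.0021 0.1107] before [-0.      0.0021  0.1107] tilt [-0.001 -0.001 -1.   ] q6 0.95
```

Scaled: 0.03 m is 0.6, 0.01 m is 0.2.

```bash

echo '[{"sy":0.04, "sz":0.6}, {"sz":0.6}, {"sz":0.6}, {"sz":0.2}, {"sz":0.2}, {}, {}]' | python3 shift.py
echo '[{}, {}, {}]' | python3 shift.py 0.055
echo '[{"sz":-0.4}, {"sz":-0.6}, {"sz":-0.6}, {"sz":-0.6}, {}]' | python3 shift.py
python3 plan.py .5839 -.0686 .16 -1.025
```

```text
time_s: 5.5
ee_pos: [0.5518, 0.3458, 0.0516]
eef_rot: [3.141, -0.001, 1.122]
force: [-0.4, -0.6, -0.1]
grip_width: 0.0401
grip_force: 20.0
time_s: 5.8
ee_pos: [0.5515, 0.3458, 0.0508]
eef_rot: [3.141, -0.001, 1.122]
force: [0.6, -0.2, -0.4]
grip_width: 0.0546
grip_force: 0.0
time_s: 6.3
ee_pos: [0.5526, 0.3465, 0.1652]
eef_rot: [3.137, -0.006, 1.122]
force: [0.3, 0.9, 0.0]
grip_width: 0.055
grip_force: 0.0
t 6.3 rz 0.576 shift after turn [-0.1888  0.371   0.0039] before [-0.3604  0.2083  0.0039] tilt [ 0.006  0.004 -1.   ] q6 0.95
```

Scaled: 0.0412 m is 0.824, -0.021 m is -0.42, 0.144 rad / 3.1416 = 0.0458.

```bash

echo '[{"drz":0.0458}, {"drz":0.0458}, {"drz":0.0458}, {"drz":0.0458}, {"sx":-0.42, "sy":0.824}, {"sx":-0.42, "sy":0.824}, {"sx":-0.42, "sy":0.824}, {"sx":-0.42, "sy":0.824}, {"sx":-0.42, "sy":0.824}, {"sx":-0.42, "sy":0.824}]' | python3 shift.py 0.07 30
echo '[{"sx":-0.42, "sy":0.824}, {"sx":-0.42, "sy":0.824}, {"sx":-0.42, "sy":0.824}, {}, {}]' | python3 shift.py
python3 plan.py .5839 -.0686 .04 -1.025; python3 look.py b top
```

```text
time_s: 7.3
ee_pos: [0.5715, 0.0672, 0.1598]
eef_rot: [-3.141, 0.0, 0.546]
force: [0.9, -0.9, 0.4]
grip_width: 0.0701
grip_force: 0.0
time_s: 7.8
ee_pos: [0.582, -0.07, 0.1596]
eef_rot: [-3.141, 0.001, 0.544]
force: [0.6, 0.3, -0.2]
grip_width: 0.0702
grip_force: 0.0
t 7.8 rz -0.002 shift after turn [ 2.400e-03 -1.000e-04  1.196e-01] before [ 2.400e-03 -1.000e-04  1.196e-01] tilt [-0.001  0.    -1.   ] q6 0.84
```

View pics/b_top.png

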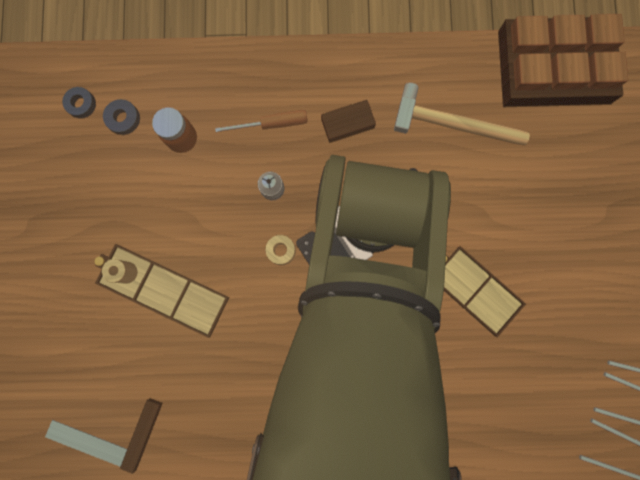

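The tall ring stands in bay 1, with its top at (117,270) as parallax predicts. The arm hides the post, so I go ahead with the grasp.

Scaled: 0.03 m is 0.6, 0.02 m is 0.4.

```bash

echo '[{"sx":0.04, "sz":0.6}, {"sz":0.6}, {"sz":0.6}, {"sz":0.4}, {"sz":0.2}, {}]' | python3 shift.py
echo '[{}, {}, {}, {}, {}]' | python3 shift.py 0.035 40
python3 plan.py .5185 .2793 .16 -0.455
```

```text
time_s: 8.45
ee_pos: [0.5834, -0.0672, 0.0392]
eef_rot: [-3.14, 0.001, 0.547]
force: [0.0, 0.5, 0.2]
grip_width: 0.07
grip_force: 0.0
time_s: 8.95
ee_pos: [0.5844, -0.0685, 0.0411]
eef_rot: [3.141, -0.001, 0.546]
force: [-1.4, -1.0, 6.7]
grip_width: 0.0438
grip_force: 40.0
t 8.95 rz -0.57 shift after turn [ 0.2835 -0.2118 -0.1191] before [ 0.1243 -0.3313 -0.1191] tilt [ 0.001 -0.    -1.   ] q6 0.85
```

Scaled: -0.03 m is -0.6, -0.029 m is -0.58, -0.1425 rad / 3.1416 = -0.0454.

```bash

echo '[{"sz":-0.6}, {"sz":-0.6}, {"sz":-0.6}, {"sz":-0.58}, {"drz":-0.0454}, {"drz":-0.0454}, {"drz":-0.0454}, {"drz":-0.0454}]' | python3 shift.py
echo '[{"sx":0.708, "sy":-0.53}, {"sx":0.708, "sy":-0.53}, {"sx":0.708, "sy":-0.53}, {"sx":0.708, "sy":-0.53}, {"sx":0.708, "sy":-0.53}, {"sx":0.708, "sy":-0.53}, {"sx":0.708, "sy":-0.53}, {"sx":0.708, "sy":-0.53}, {}, {}]' | python3 shift.py
python3 plan.py .5185 .2793 .0475 -0.455
```

```text
time_s: 9.75
ee_pos: [0.5835, -0.0683, 0.1586]
eef_rot: [-3.14, 0.0, 1.122]
force: [-0.4, 0.2, -4.7]
grip_width: 0.0435
grip_force: 40.0
time_s: 10.75
ee_pos: [0.5173, 0.2798, 0.1585]
eef_rot: [-3.141, 0.001, 1.118]
force: [-0.7, -1.0, -4.7]
grip_width: 0.0434
grip_force: 40.0
t 10.75 rz 0.002 shift after turn [0.0003 0.0014 0.111 ] before [0.0003 0.0014 0.111 ] tilt [-0.001 -0.001 -1.   ] q6 0.89
```

Scaled: 0.03 m is 0.6, 0.01 m is 0.2.

```bash

echo '[{"sy":0.02, "sz":0.6}, {"sz":0.6}, {"sz":0.6}, {"sz":0.2}, {"sz":0.2}, {}, {}]' | python3 shift.py
echo '[{}, {}, {}]' | python3 shift.py 0.06 30
echo '[{"sz":-0.4}, {"sz":-0.6}, {"sz":-0.6}, {"sz":-0.6}, {}]' | python3 shift.py
python3 plan.py .6906 -.0861 .16 -0.455
```

```text
time_s: 11.45
ee_pos: [0.5195, 0.2788, 0.0504]
eef_rot: [3.141, -0.001, 1.116]
force: [-0.1, 0.0, -3.9]
grip_width: 0.0439
grip_force: 40.0
time_s: 11.75
ee_pos: [0.5193, 0.279, 0.0501]
eef_rot: [3.141, -0.001, 1.116]
force: [-0.4, 0.0, -0.3]
grip_width: 0.0598
grip_force: 0.0
time_s: 12.25
ee_pos: [0.5203, 0.2795, 0.164]
eef_rot: [3.137, -0.006, 1.116]
force: [0.1, 0.3, -0.1]
grip_width: 0.0597
grip_force: 0.0
t 12.25 rz 0.0 shift after turn [-0.2537  0.3136  0.004 ] before [-0.2537  0.3136  0.004 ] tilt [ 0.007  0.003 -1.   ] q6 0.89
```

```bash

echo '[{"sx":-0.564, "sy":0.696}, {"sx":-0.564, "sy":0.696}, {"sx":-0.564, "sy":0.696}, {"sx":-0.564, "sy":0.696}, {"sx":-0.564, "sy":0.696}, {"sx":-0.564, "sy":0.696}, {"sx":-0.564, "sy":0.696}, {"sx":-0.564, "sy":0.696}, {"sx":-0.564, "sy":0.696}, {}]' | python3 shift.py 0.07 30
echo '[{}]' | python3 shift.py
python3 plan.py .6906 -.0861 .038 -0.455
```

```text
time_s: 13.25
ee_pos: [0.6893, -0.0918, 0.1579]
eef_rot: [-3.141, 0.001, 1.111]
force: [-0.1, 0.7, 0.1]
grip_width: 0.0701
grip_force: 0.0
time_s: 13.35
ee_pos: [0.6884, -0.0875, 0.1582]
eef_rot: [-3.14, 0.0, 1.114]
force: [-0.6, 0.2, -1.1]
grip_width: 0.0703
grip_force: 0.0
t 13.35 rz -0.001 shift after turn [0.0022 0.0015 0.1202] before [0.0022 0.0015 0.1202] tilt [-0.001  0.    -1.   ] q6 0.28
```

Scaled: 0.03 m is 0.6, 0.02 m is 0.4.

```bash

echo '[{"sx":0.04, "sy":0.02, "sz":0.6}, {"sz":0.6}, {"sz":0.6}, {"sz":0.4}, {"sz":0.2}, {}]' | python3 shift.py
echo '[{}, {}, {}, {}, {}]' | python3 shift.py 0.03 40
python3 plan.py .4858 .2127 .16 -0.455
```

```text
time_s: 13.95
ee_pos: [0.6898, -0.0843, 0.0382]
eef_rot: [-3.14, 0.0, 1.117]
force: [-0.6, 0.0, 0.2]
grip_width: 0.0698
grip_force: 0.0
time_s: 14.45
ee_pos: [0.6907, -0.0855, 0.0399]
eef_rot: [3.141, -0.0, 1.116]
force: [-0.4, 0.5, 3.4]
grip_width: 0.0393
grip_force: 40.0
t 14.45 rz -0.0 shift after turn [ 0.1779 -0.315  -0.1204] before [ 0.1779 -0.315  -0.1204] tilt [ 0.001 -0.    -1.   ] q6 0.28
```

Scaled: -0.03 m is -0.6.

```bash

echo '[{"sz":-0.6}, {"sz":-0.6}, {"sz":-0.6}, {"sz":-0.6}]' | python3 shift.py
echo '[{"sx":0.444, "sy":-0.788}, {"sx":0.444, "sy":-0.788}, {"sx":0.444, "sy":-0.788}, {"sx":0.444, "sy":-0.788}, {"sx":0.444, "sy":-0.788}, {"sx":0.444, "sy":-0.788}, {"sx":0.444, "sy":-0.788}, {"sx":0.444, "sy":-0.788}, {}, {}]' | python3 shift.py
python3 plan.py .4858 .2127 .0465 -0.455
```

```text
time_s: 14.85
ee_pos: [0.6901, -0.0854, 0.1601]
eef_rot: [-3.141, 0.0, 1.116]
force: [-0.1, -0.9, -2.7]
grip_width: 0.0389
grip_force: 40.0
time_s: 15.85
ee_pos: [0.485, 0.2131, 0.1594]
eef_rot: [3.141, 0.0, 1.118]
force: [0.5, 0.0, -2.0]
grip_width: 0.0387
grip_force: 40.0
t 15.85 rz 0.002 shift after turn [0.     0.0008 0.1129] before [0.     0.0008 0.1129] tilt [ 0. -0. -1.] q6 0.8
```

Scaled: 0.03 m is 0.6, 0.015 m is 0.3.

```bash

echo '[{"sy":0.02, "sz":0.6}, {"sz":0.6}, {"sz":0.6}, {"sz":0.3}, {"sz":0.16}, {}, {}]' | python3 shift.py
echo '[{}, {}, {}]' | python3 shift.py 0.055 30
echo '[{"sz":-0.4}, {"sz":-0.6}, {"sz":-0.6}, {"sz":-0.6}, {}]' | python3 shift.py
python3 plan.py .5857 .0666 .16 -0.76
```

```text
time_s: 16.55
ee_pos: [0.487, 0.2115, 0.0466]
eef_rot: [3.141, -0.0, 1.115]
force: [-0.5, -0.4, -1.8]
grip_width: 0.0389
grip_force: 40.0
time_s: 16.85
ee_pos: [0.4865, 0.2121, 0.0466]
eef_rot: [3.141, -0.0, 1.116]
force: [0.4, -0.4, -0.1]
grip_width: 0.0547
grip_force: 0.0
time_s: 17.35
ee_pos: [0.4878, 0.2127, 0.1604]
eef_rot: [3.137, -0.005, 1.116]
force: [-0.6, -1.2, -0.2]
grip_width: 0.0555
grip_force: 0.0
t 17.35 rz 0.305 shift after turn [-0.0384  0.1716  0.0006] before [-0.0882  0.1522  0.0006] tilt [ 0.006  0.002 -1.   ] q6 0.8
```

Scaled: 0.0429 m is 0.858, -0.0096 m is -0.192, 0.102 rad / 3.1416 = 0.0325.

```bash

echo '[{"drz":0.0325}, {"drz":0.0325}, {"drz":0.0321}, {"sx":-0.192, "sy":0.858}, {"sx":-0.192, "sy":0.858}, {"sx":-0.192, "sy":0.858}, {"sx":-0.192, "sy":0.858}, {}, {}]' | python3 shift.py 0.078 20
python3 plan.py .5857 .0666 .036 -0.76; python3 look.py c side
```

```text
time_s: 18.25
ee_pos: [0.584, 0.0655, 0.1553]
eef_rot: [-3.141, 0.001, 0.809]
force: [-0.1, 1.3, 0.3]
grip_width: 0.0785
grip_force: 0.0
t 18.25 rz -0.002 shift after turn [0.002  0.0005 0.1193] before [0.002  0.0005 0.1193] tilt [-0.001  0.    -1.   ] q6 0.81
```

View pics/c_side.png

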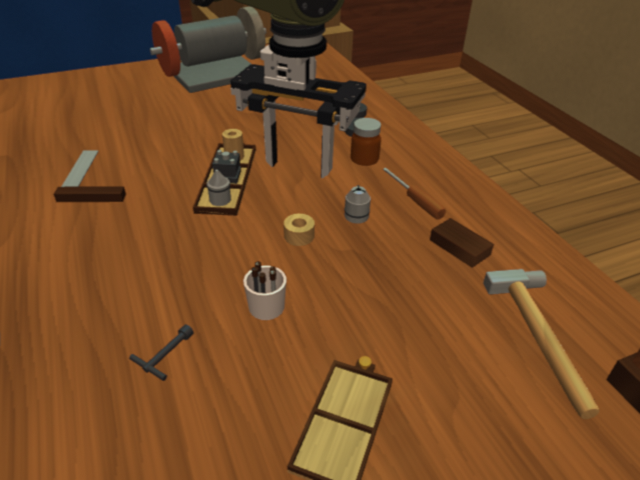

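The long tray now holds the ring (233,140), post (227,165) and centre (219,188), all upright. The open gripper is above the low ring at (299,229).

Scaled: 0.03 m is 0.6, 0.02 m is 0.4.

```bash

echo '[{"sx":0.04, "sz":0.6}, {"sz":0.6}, {"sz":0.6}, {"sz":0.4}, {"sz":0.18}, {}]' | python3 shift.py
echo '[{}, {}, {}, {}, {}]' | python3 shift.py 0.04 20
python3 plan.py .4804 -.308 .16 -0.76
```

```text
time_s: 18.9
ee_pos: [0.5848, 0.0684, 0.0365]
eef_rot: [-3.14, 0.001, 0.812]
force: [0.3, -1.0, 0.2]
grip_width: 0.078
grip_force: 0.0
time_s: 19.4
ee_pos: [0.5859, 0.0676, 0.038]
eef_rot: [3.141, -0.001, 0.811]
force: [-1.0, 0.6, 5.3]
grip_width: 0.0518
grip_force: 20.0
t 19.4 rz -0.0 shift after turn [-0.3448  0.1824 -0.1222] before [-0.3448  0.1824 -0.1222] tilt [ 0.001  0.    -1.   ] q6 0.81
```

Scaled: -0.03 m is -0.6.

```bash

echo '[{"sz":-0.6}, {"sz":-0.6}, {"sz":-0.6}, {"sz":-0.6}]' | python3 shift.py
echo '[{"sx":-0.766, "sy":0.406}, {"sx":-0.766, "sy":0.406}, {"sx":-0.766, "sy":0.406}, {"sx":-0.766, "sy":0.406}, {"sx":-0.766, "sy":0.406}, {"sx":-0.766, "sy":0.406}, {"sx":-0.766, "sy":0.406}, {"sx":-0.766, "sy":0.406}, {"sx":-0.766, "sy":0.406}, {}]' | python3 shift.py
echo '[{}]' | python3 shift.py
python3 plan.py .4804 -.308 .0445 -0.76
```

```text
time_s: 19.8
ee_pos: [0.5853, 0.0675, 0.1584]
eef_rot: [-3.141, 0.0, 0.811]
force: [0.4, -0.5, -1.1]
grip_width: 0.052
grip_force: 20.0
time_s: 20.8
ee_pos: [0.4788, -0.3122, 0.1571]
eef_rot: [3.141, 0.001, 0.806]
force: [0.1, 0.3, -1.3]
grip_width: 0.0516
grip_force: 20.0
time_s: 20.9
ee_pos: [0.4801, -0.3087, 0.157]
eef_rot: [-3.141, -0.0, 0.809]
force: [0.8, 0.2, -0.5]
grip_width: 0.052
grip_force: 20.0
t 20.9 rz -0.002 shift after turn [ 0.0007 -0.0002  0.1125] before [ 0.0007 -0.0002  0.1125] tilt [-0.  0. -1.] q6 0.13
```

Scaled: 0.03 m is 0.6, 0.015 m is 0.3.

```bash

echo '[{"sz":0.6}, {"sz":0.6}, {"sz":0.6}, {"sz":0.3}, {"sz":0.16}, {}, {}]' | python3 shift.py
echo '[{}, {}, {}]' | python3 shift.py 0.066 30
echo '[{"sz":-0.4}, {"sz":-0.6}, {"sz":-0.6}, {"sz":-0.6}, {}]' | python3 shift.py
python3 plan.py .6993 .0815 .16 -0.76
```

```text
time_s: 21.6
ee_pos: [0.4811, -0.3082, 0.0453]
eef_rot: [3.14, -0.0, 0.811]
force: [0.3, 0.5, -1.1]
grip_width: 0.0519
grip_force: 20.0
time_s: 21.9
ee_pos: [0.4807, -0.3083, 0.0447]
eef_rot: [3.141, -0.0, 0.811]
force: [0.0, 0.4, -0.3]
grip_width: 0.0655
grip_force: 0.0
time_s: 22.4
ee_pos: [0.4818, -0.3091, 0.1586]
eef_rot: [3.135, -0.001, 0.811]
force: [0.5, -0.5, 0.5]
grip_width: 0.0662
grip_force: 0.0
t 22.4 rz -0.0 shift after turn [ 0.433  -0.1115 -0.0018] before [ 0.433  -0.1115 -0.0018] tilt [ 0.005 -0.004 -1.   ] q6 0.13
```

Scaled: 0.0433 m is 0.866, -0.0112 m is -0.224.

```bash

echo '[{"sx":0.866, "sy":-0.224}, {"sx":0.866, "sy":-0.224}, {"sx":0.866, "sy":-0.224}, {"sx":0.866, "sy":-0.224}, {"sx":0.866, "sy":-0.224}, {"sx":0.866, "sy":-0.224}, {"sx":0.866, "sy":-0.224}, {"sx":0.866, "sy":-0.224}, {"sx":0.866, "sy":-0.224}, {"sx":0.866, "sy":-0.224}]' | python3 shift.py 0.072 40
echo '[{}, {}]' | python3 shift.py
python3 plan.py .6993 .0815 .039 -0.76
```

```text
time_s: 23.4
ee_pos: [0.6981, 0.0846, 0.1534]
eef_rot: [-3.141, 0.001, 0.811]
force: [0.3, -0.3, 1.3]
grip_width: 0.0721
grip_force: 0.0
time_s: 23.6
ee_pos: [0.6973, 0.0834, 0.1529]
eef_rot: [-3.141, 0.001, 0.812]
force: [0.3, -0.2, -0.7]
grip_width: 0.072
grip_force: 0.0
t 23.6 rz 0.001 shift after turn [1.000e-04 2.800e-03 1.139e-01] before [1.000e-04 2.800e-03 1.139e-01] tilt [-0.002 -0.    -1.   ] q6 0.83
```

```bash

echo '[{"sy":0.04, "sz":0.6}, {"sz":0.6}, {"sz":0.6}, {"sz":0.3}, {"sz":0.16}, {}]' | python3 shift.py
echo '[{}, {}, {}, {}, {}]' | python3 shift.py 0.035 40
python3 plan.py .5313 -.2543 .16 -0.76
```

```text
time_s: 24.2
ee_pos: [0.6989, 0.0809, 0.0411]
eef_rot: [-3.141, 0.0, 0.81]
force: [-0.1, 0.0, -0.2]
grip_width: 0.0719
grip_force: 0.0
time_s: 24.7
ee_pos: [0.6993, 0.0815, 0.0419]
eef_rot: [3.141, -0.001, 0.811]
force: [-0.8, -0.2, 4.3]
grip_width: 0.043
grip_force: 40.0
t 24.7 rz 0.0 shift after turn [-0.3591  0.1096 -0.1183] before [-0.3591  0.1096 -0.1183] tilt [ 0.001  0.    -1.   ] q6 0.82
```

```bash

echo '[{"sz":-0.6}, {"sz":-0.6}, {"sz":-0.6}, {"sz":-0.56}]' | python3 shift.py
echo '[{"sx":-0.798, "sy":0.244}, {"sx":-0.798, "sy":0.244}, {"sx":-0.798, "sy":0.244}, {"sx":-0.798, "sy":0.244}, {"sx":-0.798, "sy":0.244}, {"sx":-0.798, "sy":0.244}, {"sx":-0.798, "sy":0.244}, {"sx":-0.798, "sy":0.244}, {"sx":-0.798, "sy":0.244}, {}]' | python3 shift.py
echo '[{}]' | python3 shift.py
python3 plan.py .5313 -.2543 .0485 -0.76
```

```text
time_s: 25.1
ee_pos: [0.6988, 0.0815, 0.1602]
eef_rot: [-3.141, 0.0, 0.811]
force: [0.8, 0.4, -4.0]
grip_width: 0.043
grip_force: 40.0
time_s: 26.1
ee_pos: [0.529, -0.2582, 0.1589]
eef_rot: [-3.141, 0.001, 0.806]
force: [0.4, 0.4, -3.0]
grip_width: 0.0428
grip_force: 40.0
time_s: 26.2
ee_pos: [0.5308, -0.2549, 0.159]
eef_rot: [-3.141, -0.0, 0.809]
force: [-0.1, 0.0, -2.5]
grip_width: 0.0422
grip_force: 40.0
t 26.2 rz -0.002 shift after turn [ 0.0008 -0.      0.1105] before [ 0.0008 -0.      0.1105] tilt [-0.  0. -1.] q6 0.25
```

Scaled: 0.03 m is 0.6, 0.012 m is 0.24.

```bash

echo '[{"sz":0.6}, {"sz":0.6}, {"sz":0.6}, {"sz":0.24}, {"sz":0.16}, {}, {}]' | python3 shift.py
echo '[{}, {}, {}]' | python3 shift.py 0.06 40
echo '[{"sz":-0.4}, {"sz":-0.6}, {"sz":-0.6}, {"sz":-0.6}, {"sz":-1}, {}]' | python3 shift.py
python3 plan.py .35 .0 .25 -0.76
```

```text
time_s: 26.9
ee_pos: [0.532, -0.2546, 0.0504]
eef_rot: [3.14, -0.0, 0.811]
force: [-0.2, -0.1, -3.2]
grip_width: 0.0428
grip_force: 40.0
time_s: 27.2
ee_pos: [0.5316, -0.2547, 0.05]
eef_rot: [3.14, -0.0, 0.811]
force: [0.0, 0.7, -0.0]
grip_width: 0.0597
grip_force: 0.0
time_s: 27.8
ee_pos: [0.5331, -0.2555, 0.2164]
eef_rot: [3.131, -0.003, 0.811]
force: [0.9, -0.1, -0.2]
grip_width: 0.06
grip_force: 0.0
t 27.8 rz -0.0 shift after turn [ 0.0591 -0.3084 -0.0367] before [ 0.0591 -0.3084 -0.0367] tilt [ 0.009 -0.005 -1.   ] q6 0.25
```

Retract toward the base so both trays are in view.

Scaled: -0.044 m is -0.88, 0.008 m is 0.16.

```bash

echo '[{"sx":0.16, "sy":-0.88, "sz":-0.1}, {"sx":0.16, "sy":-0.88, "sz":-0.1}, {"sx":0.16, "sy":-0.88, "sz":-0.1}, {"sx":0.16, "sy":-0.88, "sz":-0.1}, {"sx":0.16, "sy":-0.88, "sz":-0.1}, {"sx":0.16, "sy":-0.88, "sz":-0.1}, {"sx":0.16, "sy":-0.88, "sz":-0.1}, {}, {}]' | python3 shift.py
python3 look.py d side top
```

```text
time_s: 28.7
ee_pos: [0.3467, -0.0014, 0.2447]
eef_rot: [3.14, -0.001, 0.812]
force: [0.5, -0.5, 0.0]
grip_width: 0.0596
grip_force: 0.0
```

View pics/d_top.png

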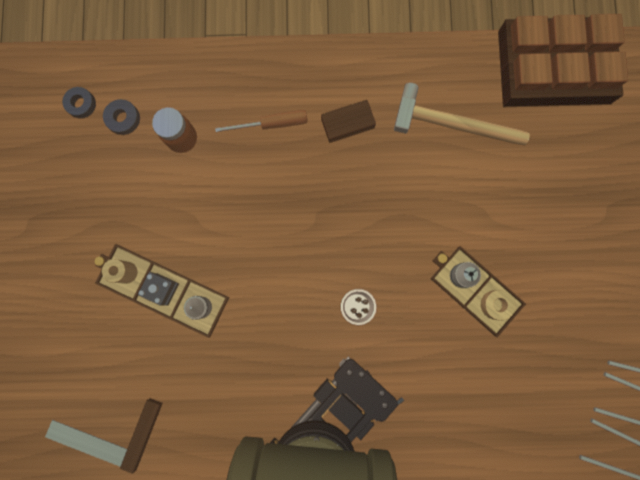

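View pics/d_side.png

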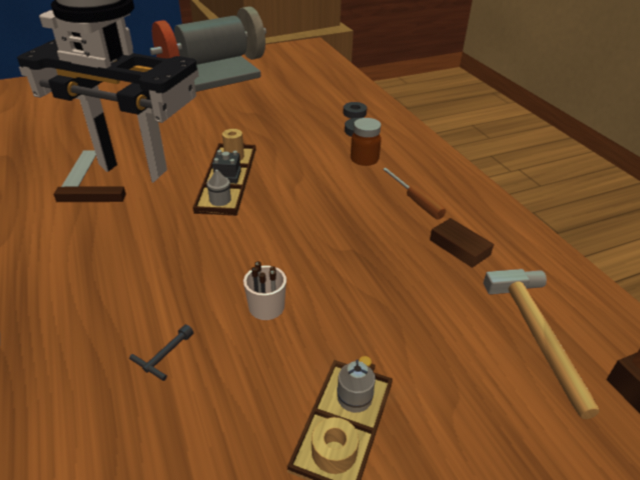

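Both views show every part upright in its bay. The long tray has the ring, post and centre at (117,270), (157,289) and (197,307), and the short tray has the chuck (465,274) and low ring (495,305). The pot has not moved from (358,307), and the arm is clear.

```bash
python3 -c "
from station import ctrl, readout, camera;print(ctrl.hand_in())"
```

```text
the job is handed in; nothing more can be done
None
```

I handed the job in at about 29 s: the last pictures show all five parts standing upright in the bays you asked for, the pot of files where it was and the arm clear (the hand-in call returned no verdict).

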